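# Stop check on the paint-jar roller

### The arm

A 6-joint arm with a two-finger parallel gripper is mounted at the origin on the work surface. World frame = base frame: x ahead of the robot, y to its left, z up, the work surface at z = 0. Lengths are in m, angles in rad, forces in N, time in s.
With the tool pointing down it reaches from about 0.375 to 0.975 m from the base axis. Payload 3.8 kg.
Tool frame: the origin (TCP) lies at the very end of the fingers, on their centre line; the grasp point (between the pads) lies 19 mm behind it; z points along the fingers, y is the direction in which the jaws open and shut (so a half turn about z gives the same grasp; the last joint's range is limited). The gripper opens to 85 mm and grips with 20 to 120 N. Pads are 22 mm wide; open, the fingers measure 114 mm over their backs; the gripper's body (76 mm by 85 mm) begins 54 mm behind the grasp point. The pads swing forward as they close: fully open they stand 13 mm farther back than shut.
Start: joints at [1.244, 0.264, 1.604, -0, 1.274, -0.037], TCP at [0.193, 0.647, 0.211] pointing down, gripper open.
Joint ranges: [-2.63, 2.63], [-0.94, 2.18], [0.31, 2.57], [-1.31, 4.45], [0, 2.66], [-2.55, 2.55]. Speed limits (rad/s): [2.57, 2.57, 3.14, 3.14, 3.14, 3.14].

### API

Orientations are given as a rotation vector (axis times angle).
In Python, from workcell import read_state, read_camera, camera_info, finish_job gives the robot as it stands. The module is installed in compiled form; this text tells all that it offers.
- The arm moves only by the tool play_rows, never from a script. Its argument "motion" is a list of rows, each a list of 5 numbers: the shift along the tool's x, y, z in units of 1000 mm (1.0 is 1000 mm), then the turn about the tool's z in units of 2 pi rad (1.0 is 2 pi rad), then the finger opening in mm, from 0 to 85.4. A call has 1 to 5 rows; each row shifts and turns the commanded pose from where the row before left it, along the tool's axes as they then stand; what a row does not reach is not made up. A row lasts 1/8 s, in which the tool goes at most 62.5 mm and 10.7 degrees, less where a joint would pass 70% of its speed; a pose out of reach is approached as far as the arm can. A call with a number of a shift or a turn outside -1 to 1 is refused whole. A call with a gripper value outside its range is refused whole. The fingers move at their own pace and stop on an object; "squeeze" is the grip in N (left out, the last holds). Time passes only in rows, so rows that do not move let the fingers close. It gives the time, the measured TCP pose, the force and the opening at its end, in the units of the state.
- read_state(): the state, without advancing time (a new reading comes with each control period).
- read_camera(name): name is "side" or "top"; returns the picture (400x640x3 uint8, red, green, blue); there is no depth.
- camera_info(name): a dict with "intrinsics" (3x3 intrinsics, pixels), "dist_coeffs" ([k1, k2, p1, p2, k3] as OpenCV has them; the pictures are not rectified), "pose" (4x4, takes a point from camera to world coordinates). Camera axes: x right, y down, z forward; pixel columns grow to the right and rows downward; lengths in m; the calibration is good to about 2 mm. A picture is of the moment at which its call begins. camera_info takes no time and is no camera call.
- finish_job(): hands the job in, once; it reports no verdict.
The state is a dict: "time": time; "q": joint angles; "joint_vel": joint speeds; "joint_torque": joint torques, N m; "tool_pos": TCP position; "tcp_rot": TCP orientation; "wrist_force": force on the tool from outside, world axes, zero at the start; "torque": the same for the moment, N m; "width": opening from 0.0 (shut) to 1.0 (fully open).
Only numpy, scipy, OpenCV 4.12 (cv2) and the standard library are available. Lean on these libraries where they do the work, as an engineer would, in place of code of your own. Each camera call takes 0.05 s, during which the arm holds its last target. There are 200 camera calls.

### The job

Do the stop check of the paint-jar roller with your fingertips: press the mushroom stop button with the two ears down until it latches and stays down, then push one ear round clockwise (seen from above) until the button springs back up, and let it turn back. Then press the flat round start button on the other box all the way in and let it come out again. Only touch and push: do not grip or force the buttons, and leave the things standing around where they are.

Things in the scene. Friction and masses are not known exactly. Their poses are not given: they have to be found in the camera images.
- stop_box: grey control box of the stop button, 104 x 104 x 70 mm high; origin at the centre of its underside, z up. Fixed to the bench; it stands left or right of the middle, turned up to 0.6 rad
- stop_top (a point): middle of the domed top of the black mushroom stop button (cap 47 mm across, 20 mm high, in the middle of the stop box; this point is 112 mm above the bench when the button is out, about 103 mm when latched). It turns with the cap. Two ears stick out of the lower part of the cap, opposite each other (92 mm from tip to tip); the cap's underside is 20 mm below this point, and 22 mm above the box top when out, about 13 mm when latched
- ear_a (a point): middle of the upper face of one ear, 34 mm from the button's axis; when untwisted it points along the box's -x. Ears are 12 mm wide (across), 12 mm high (this face down to the cap's underside), and reach from the cap's rim to 46 mm from the axis. Moves with the cap
- ear_b (a point): the same for the opposite ear, along the box's +x when untwisted
- stop_push (a joint): how far the stop button is pressed down, m: 0 out, 0.011 at the hard stop. It latches once pressed past 0.0095 and then stays at about 0.0087. Pressing takes 3 N at first and about 7 N to latch
- stop_twist (a joint): how far the stop button is turned clockwise from above, rad: 0 untwisted, 1.1 at the hard stop. A light spring turns it back (about 0.04 N m at most). While latched, turning it past about 0.75 frees the latch and it springs up
- start_box: grey control box of the start button, 104 x 104 x 70 mm high; origin at the centre of its underside, z up. Fixed to the bench; it stands left or right of the middle, turned up to 0.6 rad
- start_top (a point): middle of the top of the flat black round start button, 32 mm across, in a 48 mm steel collar 12 mm high in the middle of the start box; about 92 mm above the bench when out
- start (a joint): how far the start button is pressed down, m: 0 out, 0.006 at the hard stop, where it takes 5 N. It springs back
- tape_roll: roll of paper tape lying flat, 60 mm across, 24 mm high, between the two boxes; to be left alone. Origin at the centre of its underside
- medium_jar: small jar, 44 mm across, 50 mm high, between the two boxes, farther back; to be left alone. Origin at the centre of its underside
- paint_bottle: paint bottle, 48 mm across, 130 mm high, left of the boxes; to be left alone. Origin at the centre of its underside
- gesso_jar: white jar, 72 mm across, 80 mm high, right of the boxes; to be left alone. Origin at the centre of its underside
- brush_mug: empty white cup, 72 mm across, 90 mm high, right of the boxes; to be left alone. Origin at the centre of its underside
- flat_brush: brush 160 mm long lying left of the boxes; to be left alone. Origin at the centre of its underside
- varnish_can: can, 60 mm across, 70 mm high, left of the boxes; to be left alone. Origin at the centre of its underside
Not all that is in view belongs to the job. Leave any red look-alike of the stop_box alone.

How it is judged:
On the way, in this order (a step that is already met when the one before it is completed fails the run):
1. the stop button is pressed down to its latched depth (value of joint stop_push above 0.0078 m), for 0.2 s.
2. it is turned clockwise while latched down (value of joint stop_twist above 0.4 rad and value of joint stop_push above 0.006 m), for 0.02 s.
3. the stop button has sprung up again and turned back (value of joint stop_push below 0.0015 m and value of joint stop_twist below 0.15 rad), for 0.2 s.
4. the start button is pressed in (value of joint start above 0.0045 m), for 0.05 s.
At the end, for the whole second after the job is handed in: The stop button is out (within 1.5 mm) and turned back (within 0.15 rad), and the start button is out (within 1.5 mm), after they were worked in order (all of step 3 and value of joint start below 0.0015 m); the robot touches nothing.
It fails at once if a button is gripped or forced (over 40 N) (contact force between the fingers and stop_box above 40 N or contact force between the fingers and start_box above 40 N).
It fails at once if a bystander is lifted, knocked over or shoved more than 25 mm (distance of any of tape_roll, medium_jar, paint_bottle, gesso_jar, brush_mug, flat_brush, varnish_can from where it was at the start of the episode above 0.025 m).
It also fails if it takes over 58 s, if anything falls off the work surface, if the arm or the gripper's body presses on something with over 40 N, if the wrist force passes 120 N, or if a joint passes its speed limit or range.

## Working session

There is one attempt and no reset: what is moved stays moved. The work goes in short steps, Python scripts to look and compute and a tool call to move; the robot and the scene stay as the last step left them, time stands still between calls to the robot, and variables do not carry over. Pictures are saved under pics/ and viewed, about 8 in all and at most 12, crops included, and the job is handed in when it is done.

Besides the shell and the picture viewer there is one more tool, called after "Emit:" in YAML: its name, and indented under it one key for each argument. play_rows: Moves the arm, as the interface text tells. Shifts and turns lie within -1 to 1; 1 stands for 1000 mm of shift or 2 pi rad of turn. Its arguments: {"type":"object","properties":{"motion":{"type":"array","items":{"type":"array","items":{"type":"number"}}},"squeeze":{"type":"number"}},"required":["motion"]}

```bash
mkdir -p pics; cat > h.py <<'E'
import numpy as np, cv2
from workcell import *
def shot(n,f):
    im=read_camera(n); cv2.imwrite(f,cv2.cvtColor(im,cv2.COLOR_RGB2BGR)); return im
def ray(n,px):
    c=camera_info(n);K=np.array(c['intrinsics']);D=np.array(c['dist_coeffs']);P=np.array(c['pose'])
    u=cv2.undistortPoints(np.array(px,float).reshape(-1,1,2),K,D).reshape(-1,2)
    d=np.c_[u,np.ones(len(u))]@P[:3,:3].T
    return P[:3,3],d
def onz(n,px,z):
    o,d=ray(n,px); return o+d*((z-o[2])/d[:,2])[:,None]
def proj(n,X):
    c=camera_info(n);T=np.linalg.inv(np.array(c['pose']))
    return cv2.projectPoints(np.array(X,float).reshape(-1,1,3),cv2.Rodrigues(T[:3,:3])[0],T[:3,3],np.array(c['intrinsics']),np.array(c['dist_coeffs']))[0].reshape(-1,2)
E
python3 - <<'E'
from h import *
shot('top','pics/t0.png');shot('side','pics/s0.png')
s=read_state();print(s)
for n in('top','side'):print(np.round(camera_info(n)['pose'],3))
E
```

```text
{'time': 0.1, 'q': array([ 1.24413604e+00,  2.64696770e-01,  1.60525305e+00,  1.56233239e-05,
        1.27369027e+00, -3.68966264e-02]), 'joint_vel': array([ 0.00022524, -0.00223808, -0.00186773,  0.00069057,  0.00196589,
        0.00123023]), 'joint_torque': array([-1.84292730e-06, -5.16705000e+01, -3.68590021e+01, -1.83178049e-04,
        6.30496317e-03,  9.23375126e-06]), 'tool_pos': array([0.1926328 , 0.64619367, 0.20986536]), 'tcp_rot': array([-0.45352035, -3.1082947 ,  0.00315848]), 'wrist_force': array([ 0.66784288, -0.71858876,  0.25103844]), 'torque': array([-0.01179434, -0.00671934, -0.02106549]), 'width': 1.0021511475865026}
[[ 1.200e-02 -9.950e-01  9.600e-02  3.110e-01]
 [-1.000e+00 -1.200e-02  1.000e-03  2.400e-02]
 [-0.000e+00 -9.600e-02 -9.950e-01  1.541e+00]
 [ 0.000e+00  0.000e+00  0.000e+00  1.000e+00]]
[[ 0.929 -0.254  0.269  0.127]
 [-0.369 -0.635  0.678 -0.838]
 [-0.002 -0.73  -0.684  0.968]
 [ 0.     0.     0.     1.   ]]
```

View pics/t0.png

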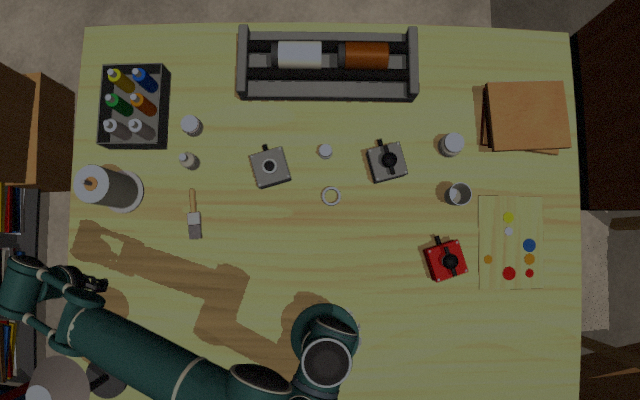

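View pics/s0.png

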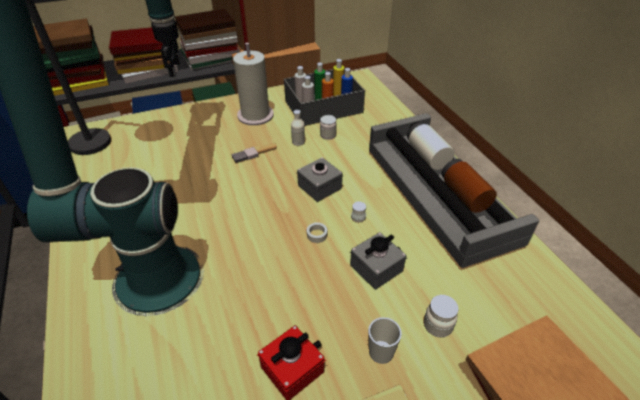

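The stop box (grey, two ears) is at about (388,160) in the top view and (379,258) in the side view. The start box is at (270,166) and (320,178). The red look-alike is at (446,258) in the top view. Next I'll enlarge crops and measure.

```bash
python3 - <<'E'
from h import *
t=cv2.imread('pics/t0.png');s=cv2.imread('pics/s0.png')
def crop(im,x,y):
    return cv2.convertScaleAbs(cv2.resize(im[y-30:y+30,x-40:x+40],None,fx=5,fy=5,interpolation=cv2.INTER_CUBIC),alpha=1.6)
cv2.imwrite('pics/c0.png',np.vstack([np.hstack([crop(t,388,160),crop(t,270,165)]),np.hstack([crop(s,379,258),crop(s,320,178)])]))
for n,im,(x,y),(x2,y2) in(('top',t,(388,160),(270,165)),('side',s,(379,255),(320,178))):
  for nm,(a,b) in (('stop',(x,y)),('start',(x2,y2))):
    g=im[b-28:b+28,a-32:a+32].astype(int)
    sat=g.max(2)-g.min(2); m=((sat<28)).astype(np.uint8)
    k=cv2.findContours(m,cv2.RETR_EXTERNAL,cv2.CHAIN_APPROX_NONE)[0]
    k=max(k,key=cv2.contourArea); r=cv2.minAreaRect(k)
    dark=(g.max(2)<32).astype(np.uint8)
    q,l,st,ce=cv2.connectedComponentsWithStats(dark)
    print(n,nm,'outline',cv2.contourArea(k),np.round(np.array(cv2.boxPoints(r))+[a-32,b-28],1).tolist())
    for i in range(1,q):
        if st[i,4]>15: print('  dark',st[i,4],np.round(ce[i]+[a-32,b-28],1))
E
```

```text
top stop outline 1231.5 [[362.2, 142.7], [397.1, 133.0], [408.6, 174.4], [373.7, 184.1]]
  dark 23 [379.8 142.6]
  dark 224 [388.8 159.7]
  dark 16 [367.8 157. ]
  dark 30 [371.6 171.1]
top start outline 1208.5 [[246.6, 148.7], [280.0, 139.1], [291.8, 180.2], [258.4, 189.8]]
  dark 21 [264.6 147.4]
  dark 57 [268.8 165.5]
side stop outline 1874.5 [[343.8, 254.2], [385.8, 226.2], [411.5, 264.7], [369.5, 292.7]]
  dark 248 [378.8 244.6]
side start outline 1256.0 [[291.9, 172.9], [330.1, 152.0], [347.8, 184.4], [309.6, 205.2]]
  dark 35 [319.2 166.2]
```

View pics/c0.png

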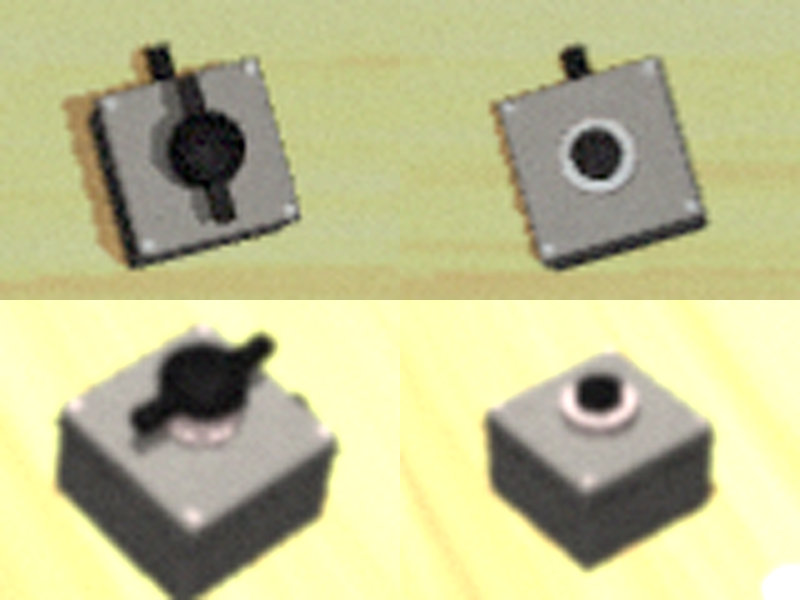

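The enlarged crops show the cap centre at about top (389.4,159.6) and side (379.6,244). The ears run from the near right to the far left. The start button is at top (269.4,165.6) and side (320,166.4). Now triangulating.

```bash
python3 - <<'E'
from h import *
from scipy.spatial.transform import Rotation as R
off=0.4 # crop resize half pixel: px=(c+.5)/5-.5
def T(c,o): return (np.array(c,float)+.5)/5-.5+np.array(o)
for nm,t,s,z in(('stop',T([207,148],[348,130]),T([203,380-300],[339,228]),.103),('start',T([597-400,153],[230,135]),T([600-400,392-300],[280,148]),.092)):
    o1,d1=ray('top',t);o2,d2=ray('side',s);d1=d1[0];d2=d2[0]
    a=np.linalg.lstsq(np.c_[d1,-d2],o2-o1,rcond=None)[0]
    p1=o1+a[0]*d1;p2=o2+a[1]*d2
    print(nm,'tri',np.round((p1+p2)/2,4),'gap',np.linalg.norm(p1-p2),'top',onz('top',t,z).round(4),'side',onz('side',s,z).round(4))
for nm,cs,o in(('stop',[(110,103),(250,67),(290,211),(147,245)],[348,130]),('start',[(508-400,108),(651-400,66),(690-400,205),(547-400,249)],[230,135])):
    P=onz('top',T(cs,o),.07)[:,:2]; c=P.mean(0)
    e=[P[0]-P[3],P[1]-P[2]]
    print(nm,c.round(4),'side',[np.linalg.norm(P[i]-P[i-1]).round(4) for i in range(4)],'yaw',[np.arctan2(v[1],v[0]).round(3) for v in e], [np.arctan2(-(v)[0],v[1]).round(3) for v in (P[0]-P[1],P[3]-P[2])])
E=onz('top',T([(185,95),(223,218)],[348,130]),.104);print('ears',E.round(4),np.linalg.norm(E[0]-E[1]))
s=read_state();print(R.from_rotvec(s['tcp_rot']).as_matrix().round(3))
E
```

```text
stop tri [ 0.5453 -0.189   0.1041] gap 0.0022540976396637925 top [[ 0.5465 -0.1896  0.103 ]] side [[ 0.5447 -0.188   0.103 ]]
start tri [0.5251 0.171  0.0917] gap 0.001221017712250856 top [[0.5257 0.1708 0.092 ]] side [[0.5244 0.1707 0.092 ]]
stop [ 0.5468 -0.1898] side [np.float64(0.0904), np.float64(0.09), np.float64(0.0925), np.float64(0.0909)] yaw [np.float64(0.253), np.float64(0.263)] [np.float64(0.268), np.float64(0.246)]
start [0.5266 0.1718] side [np.float64(0.0906), np.float64(0.0915), np.float64(0.0895), np.float64(0.0912)] yaw [np.float64(0.293), np.float64(0.29)] [np.float64(0.299), np.float64(0.312)]
ears [[ 0.5784 -0.1763  0.104 ]
 [ 0.5042 -0.1989  0.104 ]] 0.07759716622773112
[[-0.958  0.286 -0.001]
 [ 0.286  0.958 -0.002]
 [ 0.    -0.002 -1.   ]]
```

Stop cap is at (0.546,-0.189), box yaw 0.26. Start button is at (0.526,0.171). Both fit the given heights and sizes. I'll close the fingers and go above the stop button.

Emit:
play_rows:
  motion:
    - [-0.036, -0.0437, 0, 0, 0]
    - [-0.036, -0.0437, 0, 0, 0]
    - [-0.036, -0.0437, 0, 0, 0]
    - [-0.036, -0.0437, 0, 0, 0]
    - [-0.036, -0.0437, 0, 0, 0]
  squeeze: 20

```text
time: 0.72
tool_pos: [0.3031, 0.3841, 0.2106]
tcp_rot: [-0.453, -3.109, 0.001]
wrist_force: [0.9, -0.6, 0.1]
width: -0.001
```

Emit:
play_rows:
  motion:
    - [-0.036, -0.0437, 0, 0, 0]
    - [-0.036, -0.0437, 0, 0, 0]
    - [-0.036, -0.0437, 0, 0, 0]
    - [-0.036, -0.0437, 0, 0, 0]
    - [-0.036, -0.0437, 0, 0, 0]

```text
time: 1.35
tool_pos: [0.4131, 0.1234, 0.2109]
tcp_rot: [0.453, 3.108, 0.0]
wrist_force: [1.4, 0.4, -0.3]
width: 0.0
```

Emit:
play_rows:
  motion:
    - [-0.036, -0.0437, 0, 0, 0]
    - [-0.036, -0.0437, 0, 0, 0]
    - [-0.036, -0.0437, 0, 0, 0]
    - [-0.036, -0.0437, 0, 0, 0]
    - [0, 0, 0, -0.0155, 0]

```text
time: 1.98
tool_pos: [0.5018, -0.0871, 0.2106]
tcp_rot: [-0.306, -3.126, 0.001]
wrist_force: [-0.2, 0.7, -0.4]
width: 0.004
```

```bash
cat > d.py <<'E'
import sys
from h import *
from scipy.spatial.transform import Rotation as R
s=read_state();M=R.from_rotvec(s['tcp_rot']).as_matrix();p=s['tool_pos']
print('t',s['time'],'p',p.round(4),'F',s['wrist_force'].round(1),'w',s['width'].round(3),'xang',np.degrees(np.arctan2(M[1,0],M[0,0])).round(2),'z',M[:,2].round(3),'q',s['q'].round(2))
a=[float(v) for v in sys.argv[1:]]
if a: print('tool shift',(M.T@(np.array(a)-p)).round(4))
E
python3 d.py 0.546 -0.189 0.15
```

```text
Traceback (most recent call last):
  File "d.py", line 5, in <module>
    print('t',s['time'],'p',p.round(4),'F',s['wrist_force'].round(1),'w',s['width'].round(3),'xang',np.degrees(np.arctan2(M[1,0],M[0,0])).round(2),'z',M[:,2].round(3),'q',s['q'].round(2))
                                                                         ^^^^^^^^^^^^^^^^
AttributeError: 'float' object has no attribute 'round'
```

Emit:
play_rows:
  motion:
    - [-0.0315, -0.0458, 0, 0, 0]
    - [-0.0315, -0.0458, 0.03, 0, 0]
    - [0, 0, 0.03, 0, 0]
    - [0, 0, 0, 0, 0]

```text
time: 2.48
tool_pos: [0.5423, -0.1844, 0.1477]
tcp_rot: [-0.303, -3.119, -0.003]
wrist_force: [-0.2, -0.4, -0.7]
width: -0.003
```

```bash
sed -i "s/s\['width'\].round(3)/round(s['width'],3)/" d.py; python3 d.py 0.546 -0.189 0.115
python3 - <<'E'
from h import *
t=shot('top','pics/a.png');s=shot('side','pics/b.png')
c=lambda im,x,y:cv2.convertScaleAbs(cv2.resize(im[y-40:y+40,x-50:x+50,::-1],None,fx=4,fy=4,interpolation=cv2.INTER_CUBIC),alpha=1.6)
cv2.imwrite('pics/c1.png',np.hstack([c(t,388,160),c(s,379,240)]))
E
```

```text
t 2.475 p [ 0.5423 -0.1844  0.1477] F [-0.2 -0.4 -0.7] w -0.003 xang 168.91 z [-0.007  0.003 -1.   ] q [-0.37  0.13  1.89  0.    1.14 -1.75]
tool shift [-0.0048 -0.0039  0.0326]
```

View pics/c1.png

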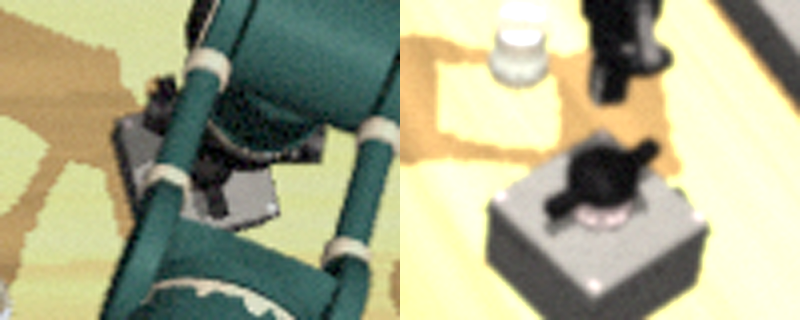

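The side view shows the shut fingertips directly above the cap, ending at crop (608,100), with the cap at (605,172). The top view is blocked by the arm. I'll correct the position and go down to just above the cap.

Emit:
play_rows:
  motion:
    - [-0.004, -0.004, 0.015, 0, 0]
    - [0, 0, 0.015, 0, 0]
    - [0, 0, 0, 0, 0]

```text
time: 2.95
tool_pos: [0.5469, -0.1887, 0.1195]
tcp_rot: [-0.301, -3.124, -0.002]
wrist_force: [-0.5, -0.1, -1.3]
width: -0.004
```

```bash
python3 d.py 0.546 -0.189 0.102
```

```text
t 2.95 p [ 0.5469 -0.1887  0.1195] F [-0.5 -0.1 -1.3] w -0.004 xang 169.0 z [-0.003  0.001 -1.   ] q [-0.38  0.16  1.91  0.    1.08 -1.75]
tool shift [ 0.0008 -0.0004  0.0175]
```

Emit:
play_rows:
  motion:
    - [0, 0, 0.004, 0, 0]
    - [0, 0, 0.004, 0, 0]
    - [0, 0, 0.004, 0, 0]
    - [0, 0, 0.002, 0, 0]
    - [0, 0, 0, 0, 0]

```text
time: 3.58
tool_pos: [0.5482, -0.1895, 0.1072]
tcp_rot: [-0.302, -3.127, -0.0]
wrist_force: [0.1, 0.1, -0.5]
width: 0.001
```

Emit:
play_rows:
  motion:
    - [0, 0, 0.001, 0, 0]
    - [0, 0, 0, 0, 0]

```text
time: 3.82
tool_pos: [0.5483, -0.1896, 0.1065]
tcp_rot: [0.302, 3.127, -0.0]
wrist_force: [0.3, -0.6, 1.0]
width: 0.002
```

```bash
python3 d.py 0.546 -0.189 0.102; python3 - <<'E'
from h import *
s=shot('side','pics/b2.png')
c=lambda im,x,y:cv2.convertScaleAbs(cv2.resize(im[y-40:y+40,x-50:x+50,::-1],None,fx=6,fy=6,interpolation=cv2.INTER_CUBIC),alpha=2.5)
cv2.imwrite('pics/c2.png',c(s,379,240))
E
```

```text
t 3.825 p [ 0.5483 -0.1896  0.1065] F [ 0.3 -0.6  1. ] w 0.002 xang 168.97 z [ 0. -0. -1.] q [-0.38  0.17  1.92  0.    1.05 -1.75]
tool shift [0.0024 0.0001 0.0045]
```

View pics/c2.png

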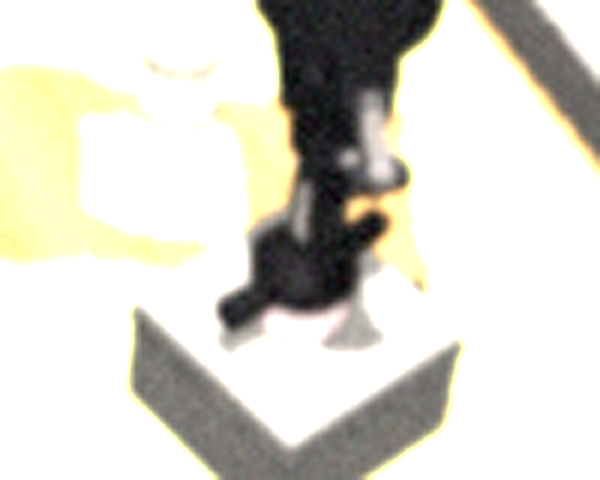

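The fingertips sit on the cap near (300,235), and contact is only just starting. I'll keep pressing in small steps while watching the force.

Emit:
play_rows:
  motion:
    - [-0.001, 0, 0.0015, 0, 0]
    - [-0.001, 0, 0.0015, 0, 0]
    - [0, 0, 0, 0, 0]

```text
time: 4.25
tool_pos: [0.5502, -0.1899, 0.1032]
tcp_rot: [-0.302, -3.127, -0.0]
wrist_force: [-0.2, 0.1, -0.6]
width: 0.001
```

```bash
python3 d.py 0.546 -0.189 0.102
```

```text
t 4.25 p [ 0.5502 -0.1899  0.1032] F [-0.2  0.1 -0.6] w 0.001 xang 168.98 z [-0.  0. -1.] q [-0.38  0.18  1.91  0.    1.05 -1.75]
tool shift [0.0043 0.0001 0.0012]
```

Emit:
play_rows:
  motion:
    - [0.004, 0, 0.0015, 0, 0]
    - [0, 0, 0.0015, 0, 0]
    - [0, 0, 0, 0, 0]

```text
time: 4.62
tool_pos: [0.5461, -0.1891, 0.1002]
tcp_rot: [-0.302, -3.127, -0.0]
wrist_force: [1.3, -0.1, -0.3]
width: -0.001
```

```bash
python3 d.py 0.546 -0.189 0.102;python3 - <<'E'
from h import *
s=shot('side','pics/b3.png');a=cv2.imread('pics/b2.png')[:,:,::-1];z=cv2.imread('pics/s0.png')[:,:,::-1]
c=lambda im,x,y:cv2.convertScaleAbs(cv2.resize(im[y-30:y+30,x-30:x+30,::-1],None,fx=6,fy=6,interpolation=cv2.INTER_CUBIC),alpha=2.5)
cv2.imwrite('pics/c3.png',np.hstack([c(z,379,240),c(s,379,240)]))
E
```

```text
t 4.625 p [ 0.5461 -0.1891  0.1002] F [ 1.3 -0.1 -0.3] w -0.001 xang 168.97 z [-0.  0. -1.] q [-0.38  0.18  1.93 -0.    1.04 -1.75]
tool shift [ 0.0001  0.0001 -0.0018]
```

View pics/c3.png

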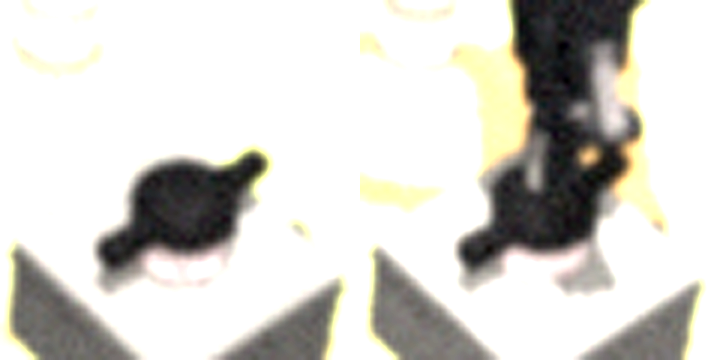

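```bash
python3 - <<'E'
from h import *
print(proj('side',[[0.5423,-0.1844,0.1477],[0.5461,-.1891,.1002],[0.546,-0.189,.112],[0.546,-0.189,.092],[.513,-.198,.104]]).round(1))
s=cv2.imread('pics/b3.png')
c=lambda im,x,y,k,al:cv2.convertScaleAbs(cv2.resize(im[y-25:y+25,x-25:x+25],None,fx=k,fy=k,interpolation=cv2.INTER_CUBIC),alpha=al)
b=cv2.imread('pics/b.png')
cv2.imwrite('pics/c4.png',np.hstack([c(b,379,225,8,5),c(s,379,235,8,5)]))
E
```

```text
[[379.3 230.9]
 [379.8 244.5]
 [380.2 241.4]
 [379.5 246.6]
 [369.7 249.7]]
```

View pics/c4.png

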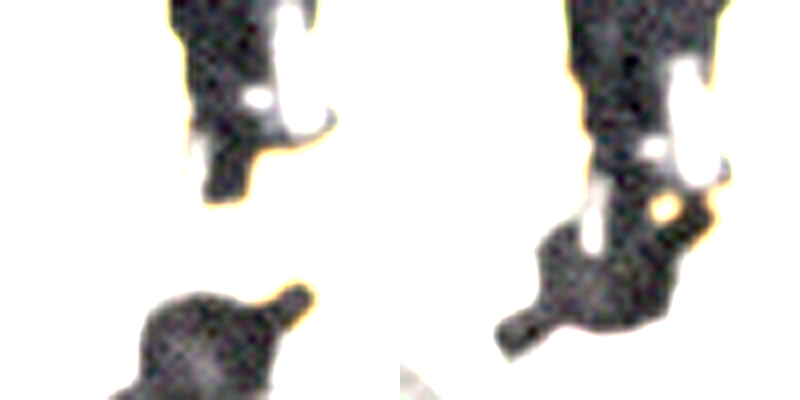

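The ear tip hasn't moved (crop (515,340), as before), so the button isn't pressed yet. The visible fingertip sits higher than the reported TCP, roughly level with the dome. I'll keep descending under force watch.

Emit:
play_rows:
  motion:
    - [0, 0, 0.0015, 0, 0]
    - [0, 0, 0.0015, 0, 0]
    - [0, 0, 0, 0, 0]

```text
time: 5.05
tool_pos: [0.5462, -0.1891, 0.0972]
tcp_rot: [-0.302, -3.127, -0.0]
wrist_force: [-0.0, 0.6, -0.1]
width: -0.001
```

```bash
python3 d.py 0.546 -0.189 0.102
```

```text
t 5.05 p [ 0.5462 -0.1891  0.0972] F [-0.   0.6 -0.1] w -0.001 xang 168.98 z [-0.  0. -1.] q [-0.38  0.18  1.93  0.    1.03 -1.75]
tool shift [ 0.0002  0.0001 -0.0048]
```

```bash
python3 - <<'E'
from h import *
print(onz('side',[[382,225.4],[381.1,225.4]],.1477).round(4))
P=[[0.1926,.6462,.2099]]
print(proj('top',P),proj('side',P))
t=cv2.imread('pics/t0.png');s=cv2.imread('pics/s0.png')
a=proj('top',P)[0].astype(int);b=proj('side',P)[0].astype(int)
def c(im,p):
    k=im[max(0,p[1]-40):p[1]+40,max(0,p[0]-50):p[0]+50]; k=cv2.convertScaleAbs(cv2.resize(k,(400,320),interpolation=cv2.INTER_CUBIC),alpha=3);return k
A,B=c(t,a),c(s,b);cv2.circle(A,(200,160),3,(0,0,255),-1);cv2.circle(B,(200,160),3,(0,0,255),-1)
# current side view with projected claimed TCP
q=read_state()['tool_pos'];cur=shot('side','pics/b5.png')[:,:,::-1];p=proj('side',[q])[0].astype(int)
C=c(cur,p);cv2.circle(C,(200,160),2,(0,0,255),-1)
b1=cv2.imread('pics/b.png');p=proj('side',[[0.5423,-0.1844,0.1477]])[0].astype(int);D=c(b1,p);cv2.circle(D,(200,160),2,(0,0,255),-1)
cv2.imwrite('pics/c5.png',cv2.resize(np.vstack([np.hstack([A,B]),np.hstack([D,C])]),(750,600)))
E
```

```text
[[ 0.5571 -0.1703  0.1477]
 [ 0.5551 -0.1695  0.1477]]
[[ 94.96476416 275.37287474]] [[177.49162864  79.96654065]]
```

View pics/c5.png

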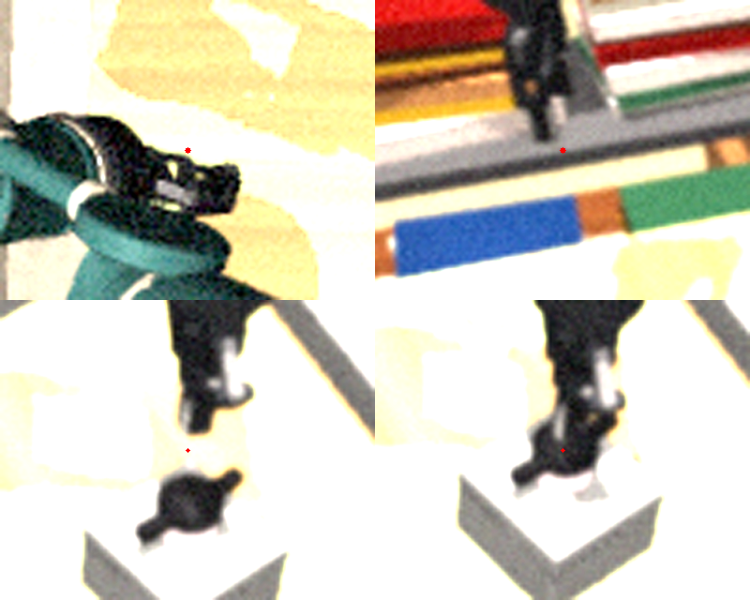

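In both pictures the real fingertips sit away from the reported TCP: about 20 mm towards -x at the start pose, and about 20 mm equivalent at the stop. Before touching anything I'll move the closed fingers to a spot both cameras can see and triangulate the tip.

Emit:
play_rows:
  motion:
    - [0, 0, -0.04, 0, 0]
    - [0, 0, -0.04, 0, 0]
    - [0, 0, -0.03, 0, 0]
    - [0.03, -0.0467, 0, 0, 0]
    - [0.03, -0.0467, 0, 0, 0]

```text
time: 5.72
tool_pos: [0.4695, -0.2701, 0.2084]
tcp_rot: [0.298, 3.126, -0.002]
wrist_force: [0.7, -1.4, -0.3]
width: 0.0
```

Emit:
play_rows:
  motion:
    - [0.03, -0.0467, 0, 0, 0]
    - [0.03, -0.0467, 0, 0, 0]
    - [0.03, -0.0467, 0, 0, 0]
    - [0.03, -0.0467, 0, 0, 0]
    - [0.03, -0.0467, 0, 0, 0]

```text
time: 6.35
tool_pos: [0.2763, -0.4711, 0.2077]
tcp_rot: [0.302, 3.127, -0.001]
wrist_force: [0.1, -0.1, 0.2]
width: -0.0
```

Emit:
play_rows:
  motion:
    - [0.03, -0.0467, 0, 0, 0]
    - [0.03, -0.0467, 0, 0, 0]
    - [0, 0, 0, 0, 0]
    - [0, 0, 0, 0, 0]

```text
time: 6.85
tool_pos: [0.2181, -0.5431, 0.2066]
tcp_rot: [-0.348, -3.097, 0.019]
wrist_force: [0.5, 0.2, 0.6]
width: 0.001
```

```bash
python3 d.py; python3 - <<'E'
from h import *
P=[read_state()['tool_pos']]
t=shot('top','pics/t6.png')[:,:,::-1];s=shot('side','pics/s6.png')[:,:,::-1]
def c(im,n):
    p=proj(n,P)[0];i=p.astype(int);print(n,p,'corner',i-[40,40])
    k=cv2.convertScaleAbs(cv2.resize(im[i[1]-40:i[1]+40,i[0]-40:i[0]+40],(400,400),interpolation=cv2.INTER_CUBIC),alpha=3)
    cv2.circle(k,tuple(((p-i+40)*5).astype(int)),2,(0,0,255),-1);return k
cv2.imwrite('pics/c6.png',np.hstack([c(t,'top'),c(s,'side')]))
E
```

```text
t 6.85 p [ 0.2181 -0.5431  0.2066] F [0.5 0.2 0.6] w 0.001 xang 167.17 z [-0.026 -0.009 -1.   ] q [-1.21  0.1   1.81 -0.03  1.24 -2.55]
top [519.04426305 271.63623106] corner [479 231]
side [306.17081139 409.33305678] corner [266 369]
```

View pics/c6.png

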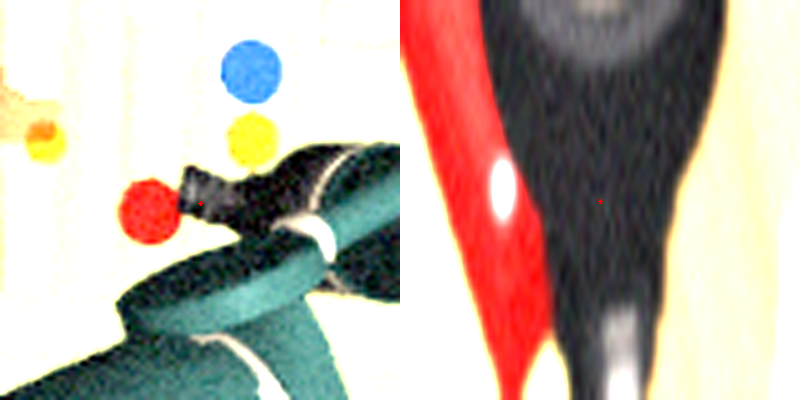

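The top view shows the closed finger end at about crop (185,190), i.e. (516,269), against the projected TCP at (519,271.6). In the side view the tip falls off the picture. I'll go a bit higher and inward so both cameras see it.

Emit:
play_rows:
  motion:
    - [-0.03, 0.025, -0.04, 0, 0]
    - [-0.02, 0.025, -0.04, 0, 0]
    - [0, 0.03, -0.03, 0, 0]
    - [0, 0, 0, 0, 0]
    - [0, 0, 0, 0, 0]

```text
time: 7.58
tool_pos: [0.2875, -0.475, 0.3138]
tcp_rot: [-0.345, -3.097, 0.021]
wrist_force: [-0.3, 0.1, -0.6]
width: -0.0
```

```bash
python3 d.py; python3 - <<'E'
from h import *
P=[read_state()['tool_pos']]
t=shot('top','pics/t7.png')[:,:,::-1];s=shot('side','pics/s7.png')[:,:,::-1]
def c(im,n):
    p=proj(n,P)[0];i=p.astype(int);print(n,p,'corner',i-[40,40],im[i[1]-40:i[1]+40,i[0]-40:i[0]+40].shape)
    k=np.zeros((80,80,3),np.uint8);v=im[i[1]-40:i[1]+40,i[0]-40:i[0]+40];k[:v.shape[0],:v.shape[1]]=v
    k=cv2.convertScaleAbs(cv2.resize(k,(400,400),interpolation=cv2.INTER_CUBIC),alpha=3)
    cv2.circle(k,tuple(((p-i+40)*5).astype(int)),2,(0,0,255),-1);return k
cv2.imwrite('pics/c7.png',np.hstack([c(t,'top'),c(s,'side')]))
E
```

```text
t 7.575 p [ 0.2875 -0.475   0.3138] F [-0.3  0.1 -0.6] w -0.0 xang 167.26 z [-0.027 -0.011 -1.   ] q [-1.05 -0.01  1.72 -0.03  1.43 -2.4 ]
top [510.53251508 247.58837756] corner [470 207] (80, 80, 3)
side [330.07523849 325.82941953] corner [290 285] (80, 80, 3)
```

View pics/c7.png

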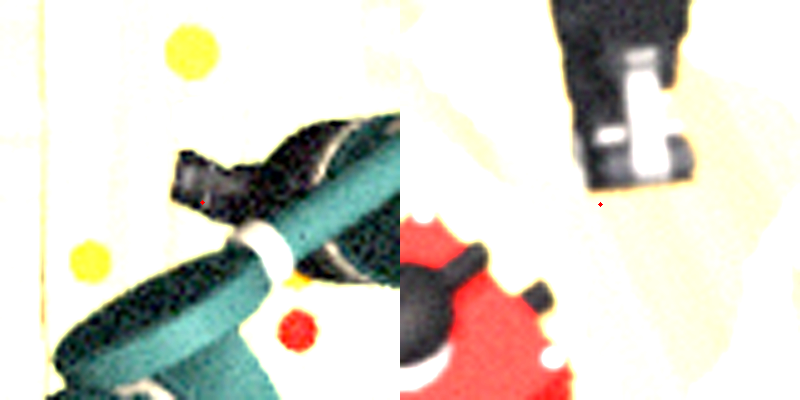

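The finger end is at top crop (180,178) and side crop (640,185), and both are clearly off the projected TCP (red dot). Triangulating.

```bash
cat > tri.py <<'E'
from h import *
def tri(t,s):
    o1,d1=ray('top',[t]);o2,d2=ray('side',[s]);d1=d1[0];d2=d2[0]
    a=np.linalg.lstsq(np.c_[d1,-d2],o2-o1,rcond=None)[0]
    p1=o1+a[0]*d1;p2=o2+a[1]*d2
    return (p1+p2)/2,np.linalg.norm(p1-p2)
E
python3 - <<'E'
from tri import *
P=np.array([.2875,-.475,.3138])
for t,s in (((505.8,242.2),(338,320)),((505.8,242.2),(337.8,322)),((507,243.5),(338,318))):
    p,g=tri(t,s);print(p.round(4),g.round(4),(p-P).round(4))
# width of the tip in side view, mm
q=onz('side',[[290+190/5,285+38],[290+292/5,285+37]],.31);print(np.linalg.norm(q[0]-q[1]),q)
E
```

```text
[ 0.3034 -0.4656  0.3071] 0.0044 [ 0.0159  0.0094 -0.0067]
[ 0.303  -0.467   0.3034] 0.0036 [ 0.0155  0.008  -0.0104]
[ 0.3014 -0.4662  0.3148] 0.0071 [0.0139 0.0088 0.001 ]
0.03372576821827056 [[ 0.28723553 -0.46678283  0.31      ]
 [ 0.31920984 -0.47750995  0.31      ]]
```

```bash
python3 - <<'E'
from tri import *
from scipy.spatial.transform import Rotation as R
Rz=R.from_euler('z',.031)
for c,obs in (([.5423,-.1844,.1477],'382.1 225.4'),([.5461,-.1891,.1002],'~382 241.8'),([.2875,-.475,.3138],'338 320')):
    print(obs,proj('side',[c,Rz.apply(c)]).round(1).tolist())
def blob(f,n,x,y,w=40):
    g=cv2.imread(f)[y-w:y+w,x-w:x+w]
    return g
b=cv2.imread('pics/b.png');
for f in('b','b3','b5'):
    im=cv2.imread(f'pics/{f}.png').max(2)
    print(f);print(im[222:252:2,368:396])
E
```

```text
382.1 225.4 [[379.3, 230.9], [378.1, 225.6]]
~382 241.8 [[379.8, 244.5], [378.7, 239.2]]
338 320 [[330.1, 325.8], [336.1, 318.3]]
b
[[158 147 147 149 155 161 158 138  89  65  65  45  19  14  14  13  22  61
  114 141 151 149 146 148 147 148 163 186]
 [173 154 146 145 151 156 157 152 118  84  68  39  19  15  21  26  42  86
  131 143 150 149 149 147 146 146 151 172]
 [187 159 148 146 145 147 153 158 151 135 114 104 102 109 108 114 129 142
  149 149 151 151 150 151 148 149 150 171]
 [176 157 150 150 146 144 148 149 152 158 159 161 163 162 161 164 160 162
  158 154 153 149 150 151 147 153 153 170]
 [188 161 150 148 148 150 147 145 149 154 157 155 161 160 163 162 162 163
  158 159 156 151 154 152 151 149 154 157]
 [180 159 147 149 151 152 149 145 136 128 126 127 132 146 157 163 161 162
  162 159 158 155 153 151 150 151 151 154]
 [174 153 148 146 144 137 130 116  96  82  83  93  94  92 107 138 153 161
  163 156 149 130 109 101 119 134 147 153]
 [158 144 135 121  99  83  73  60  58  50  44  44  48  55  61  73  97 115
  124 109  74  37  23  17  33  69 116 144]
 [134 121 107  82  59  43  30  2
[... 3605 characters left out ...]
104  79  65  43  21  13  16  20  37  63  64  33  15  13  15  15  17  14
   11   8   7  16  37  73 115 144 155 155]
 [125  94  58  28  14  16  19  19  24  33  38  29  20  17  15  13  14  13
   13  11  28  52  73  91 123 143 154 157]
 [128 118  81  37  15  20  18  24  21  22  26  17  20  14  16  15  11  12
    6  11  32  54  76  78  90 114 132 145]
 [124 113  77  33  16  20  15  19  20  21  27  18  19  11  14  12  11   8
   10  17  43  78  99 111 124 133 134 136]
 [ 67  48  35  24  21  18  20  17  18  18  21  22  16  11  10   6  13   8
   18  37  78 119 133 134 133 135 133 134]
 [ 21  22  20  20  14  24  30  32  28  20  17  16  16  17  14  27  36  51
   62  65  93 124 130 130 132 134 132 130]]
```

```bash
python3 - <<'E'
from tri import *
p,g=tri((107.5,284.3),(171.8,75.5));print('init near finger',p.round(4),g.round(4),'claimed near finger',[.1926-.286*.05,.6462-.958*.05,.223])
for z in(.30,.314,.327):print(z,onz('top',[[505.8,242.2]],z).round(4),onz('side',[[338,320]],z).round(4))
for z in(.1,.112,.12):print(z,onz('side',[[380,242]],z).round(4))
for z in(.1477,.16,.17):print(z,onz('side',[[380.5,225.5]],z).round(4))
# fresh masks of tip at right pose
im=cv2.imread('pics/s7.png').max(2);print(im[310:328:2,322:356:2])
im=cv2.imread('pics/t7.png').max(2);print(im[232:256:2,498:526:2])
E
```

```text
init near finger [0.1751 0.5861 0.2594] 0.0016 claimed near finger [0.1783, 0.5983, 0.223]
0.3 [[ 0.3012 -0.4678  0.3   ]] [[ 0.3075 -0.4621  0.3   ]]
0.314 [[ 0.3014 -0.4622  0.314 ]] [[ 0.3037 -0.47    0.314 ]]
0.327 [[ 0.3015 -0.4571  0.327 ]] [[ 0.3002 -0.4773  0.327 ]]
0.1 [[ 0.5505 -0.1817  0.1   ]]
0.112 [[ 0.5446 -0.1907  0.112 ]]
0.12 [[ 0.5407 -0.1968  0.12  ]]
0.1477 [[ 0.5535 -0.1693  0.1477]]
0.16 [[ 0.5471 -0.1793  0.16  ]]
0.17 [[ 0.5419 -0.1874  0.17  ]]
[[208  68  20  22  57  69  72  86 113 113 113 113 121 144 145 144 143]
 [208  79  29  33  96 102  83  82 113 115  98  49  69 128 146 143 141]
 [208  82  42  22  33  41  37  79 118 119 107  45  47  93 142 142 143]
 [211  92  43  14  20  42  45  80 129 130 118  60  49  67 137 146 141]
 [223 121  63  14  32  48  47  70 111 113 104  57  41  58 139 144 144]
 [214 156  80  22  18  33  39  44  74  75  76  48  38  76 145 148 144]
 [167 146 100  35  34  46  56  69  89  99 109 120 141 145 149 150 144]
 [163 159 157 136 139 142 144 145 145 147 150 155 157 159 153 152 148]
 [163 164 162 160 152 151 155 154 148 146 148 151 158 159 155 151 150]]
[[131 131 131 130 141 141 140 125 131 131 131 132 132 133]
 [130 131 133 133 118 140 140 131 132 132 131 131 135 132]
 [130 133 130 134 127 115 132 131 130 132 129 128 133 121]
 [131 131 131 127  17  18  37 101 133 134 122 122 119   3]
 [132 131 133 115  31  40  21  49  48  53  11   6   6   9]
 [132 132 133 106  37  47  33  34  34  27  20  15   4   2]
 [133 129 131  55  30  31  32  30  35  39  30  20   6  14]
 [133 134 133  33  21  17  24  20  13  12   9   2   9   6]
 [133 132 131 123  95  25  29  21  17   3  12  14  18  15]
 [134 132 131 130 132 131 109  25  21   0   0  21   7  14]
 [132 131 132 129 131 134 135 127 121  75  51  83 101  73]
 [133 131 133 129 129 135 135 134 124  60  87 114 128 128]]
```

```bash
python3 - <<'E'
from h import *
lut=np.array([min(255,int(255*(i/150)**.55)) for i in range(256)],np.uint8)
def c(f,x,y,w=20,n=300):
    im=cv2.imread(f)[y-w:y+w,x-w:x+w];return cv2.LUT(cv2.resize(im,(n,n),interpolation=cv2.INTER_CUBIC),lut)
A=np.hstack([c('pics/b.png',382,215),c('pics/b5.png',380,233)])
B=np.hstack([c('pics/s7.png',338,308),c('pics/t7.png',515,242)])
cv2.imwrite('pics/c8.png',np.vstack([A,B]))
E
```

```text
(no output)
```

View pics/c8.png

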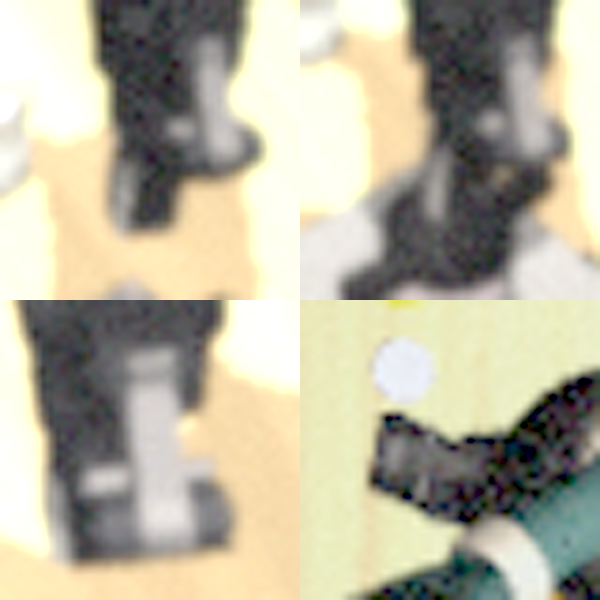

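The dark-enhanced crops explain the mismatch. At the right-hand pose the finger's knuckle hid the tip, and the tip's pixels there are laterally right (x about 331 against 330 projected). So the lateral TCP is good, and the finger end is simply about 13–15 mm higher than the reported TCP. I'll go back over the stop and let contact settle the height.

Emit:
play_rows:
  motion:
    - [-0.027, 0.048, 0, 0, 0]
    - [-0.027, 0.048, 0, 0, 0]
    - [-0.027, 0.048, 0, 0, 0]
    - [-0.027, 0.048, 0, 0, 0]
    - [-0.027, 0.048, 0, 0, 0]

```text
time: 8.3
tool_pos: [0.4723, -0.2706, 0.3054]
tcp_rot: [-0.349, -3.094, 0.019]
wrist_force: [0.2, 0.1, 0.1]
width: 0.001
```

Emit:
play_rows:
  motion:
    - [-0.027, 0.048, 0, -0.005, 0]
    - [-0.027, 0.048, 0.04, 0, 0]
    - [0, 0, 0.05, 0, 0]
    - [0, 0, 0.05, 0, 0]
    - [0, 0, 0, 0, 0]

```text
time: 8.93
tool_pos: [0.5333, -0.1922, 0.1613]
tcp_rot: [-0.298, -3.089, 0.015]
wrist_force: [0.6, -0.4, 0.5]
width: -0.002
```

```bash
python3 d.py 0.546 -0.189 0.102
```

```text
t 8.925 p [ 0.5333 -0.1922  0.1613] F [ 0.6 -0.4  0.5] w -0.002 xang 168.95 z [-0.039 -0.006 -0.999] q [-0.38  0.12  1.87 -0.02  1.19 -1.75]
tool shift [-0.0141  0.0064  0.0587]
```

Emit:
play_rows:
  motion:
    - [-0.014, 0.006, 0.03, 0, 0]
    - [0, 0, 0.02, 0, 0]
    - [0, 0, 0, 0, 0]

```text
time: 9.3
tool_pos: [0.5502, -0.191, 0.1165]
tcp_rot: [-0.3, -3.098, 0.019]
wrist_force: [-0.6, 0.1, 0.1]
width: 0.001
```

```bash
python3 d.py 0.546 -0.189 0.096
```

```text
t 9.3 p [ 0.5502 -0.191   0.1165] F [-0.6  0.1  0.1] w 0.001 xang 168.94 z [-0.03  -0.009 -1.   ] q [-0.36  0.18  1.88 -0.02  1.1  -1.73]
tool shift [0.004  0.0015 0.0206]
```

Emit:
play_rows:
  motion:
    - [0.002, 0.001, 0.015, 0, 0]
    - [0, 0, 0.004, 0, 0]
    - [0, 0, 0, 0, 0]

```text
time: 9.68
tool_pos: [0.5491, -0.1898, 0.0985]
tcp_rot: [-0.299, -3.101, 0.02]
wrist_force: [-0.6, -0.3, 0.1]
width: -0.001
```

```bash
python3 d.py 0.546 -0.189 0.096
```

```text
t 9.675 p [ 0.5491 -0.1898  0.0985] F [-0.6 -0.3  0.1] w -0.001 xang 168.97 z [-0.027 -0.01  -1.   ] q [-0.36  0.2   1.9  -0.02  1.06 -1.73]
tool shift [0.0031 0.0002 0.0026]
```

Emit:
play_rows:
  motion:
    - [0.002, 0, 0.002, 0, 0]
    - [0, 0, 0, 0, 0]

```text
time: 9.93
tool_pos: [0.5474, -0.1895, 0.0968]
tcp_rot: [-0.299, -3.102, 0.02]
wrist_force: [1.0, -0.7, 0.2]
width: -0.002
```

Emit:
play_rows:
  motion:
    - [0, 0, 0.002, 0, 0]
    - [0, 0, 0, 0, 0]

```text
time: 10.18
tool_pos: [0.5473, -0.1895, 0.0945]
tcp_rot: [-0.299, -3.102, 0.02]
wrist_force: [-0.7, -0.9, 0.3]
width: -0.005
```

Emit:
play_rows:
  motion:
    - [0, 0, 0.002, 0, 0]
    - [0, 0, 0, 0, 0]

```text
time: 10.42
tool_pos: [0.5471, -0.1894, 0.0924]
tcp_rot: [-0.299, -3.101, 0.02]
wrist_force: [0.3, -0.2, -0.5]
width: -0.001
```

```bash
python3 - <<'E'
from h import *
shot('side','pics/b6.png')
for f in('b5','b6'):
    im=cv2.imread(f'pics/{f}.png').max(2); print(f);print(im[234:252,364:392:1])
E
```

```text
b5
[[206 207 206 204 190 160 146 147 144 139 129 108  72  48  48  41  25  15
    7   5  11  13  18  20  24  27  32  36]
 [206 207 206 202 191 161 147 139 125 115  98  76  56  50  58  44  19  16
   11  10  14  18  34  35  27  20  18  24]
 [207 206 206 203 190 156 138 119  97  87  72  57  45  50  60  42  19  10
   10   7  11  25  41  44  24  14  12  13]
 [207 207 203 199 180 141 116  95  74  59  51  37  42  57  65  39  21  11
   17  14  17  27  34  26  17  12   8  14]
 [208 208 195 178 150 111  84  71  60  40  29  25  36  61  68  39  16  10
   16  21  20  20  22  15  12  12  12  16]
 [202 197 177 146 113  86  69  58  39  21  16  21  39  63  65  38  15  16
   13  18  18  17   7  12  11  10  14  42]
 [180 173 154 128 104  79  65  43  21  13  16  20  37  63  64  33  15  13
   15  15  17  14  11   8   7  16  37  73]
 [149 142 139 130 112  85  56  33  16  16  20  21  32  52  58  31  18  18
   13  14  13  13   8  11  19  35  58  95]
 [134 134 135 132 125  94  58  28  14  16  19  19  24  33  38  29  20  17
   15  13  14  13  13  11  28  52  73  91]
 [133 135 131 135 129 114  73  32  15  19  1
[... 2419 characters left out ...]
133 134 132 132 127 111  77  33  17  15  17  21  22  21  24  26  18  17
   15  10  12  11   9  16  41  70  88 108]
 [135 132 128 118 108  87  58  28  21  17  21  17  21  20  21  27  23  15
   15   8  11  10   9  20  44  79 105 124]
 [130 122 108  91  69  46  32  19  20  19  18  13  17  15  21  20  19  16
   11  12   8  12  19  27  55  84 112 131]
 [126 102  71  51  33  25  21  19  22  18  17  14  18  16  18  15  21  12
   10  13  11  21  27  45  68  89 112 129]
 [113  69  38  25  22  23  18  18  15  22  33  31  24  23  13  18  14  17
   18  19  36  50  61  64  73  93 118 127]
 [109  54  19  19  22  17  18  19  33  53  69  73  60  45  34  34  33  37
   45  55  74  87  89  73  74  95 116 129]]
```

The cap hasn't moved, and the fingertip edge is at row 243, still in front of the dome. Continuing down.

Emit:
play_rows:
  motion:
    - [0, 0, 0.002, 0, 0]
    - [0, 0, 0, 0, 0]

```text
time: 10.72
tool_pos: [0.5475, -0.1896, 0.091]
tcp_rot: [-0.299, -3.102, 0.02]
wrist_force: [-0.0, 0.5, 2.8]
width: 0.001
```

Emit:
play_rows:
  motion:
    - [0, 0, 0.002, 0, 0]
    - [0, 0, 0, 0, 0]

```text
time: 10.98
tool_pos: [0.5475, -0.1896, 0.0893]
tcp_rot: [-0.299, -3.103, 0.02]
wrist_force: [-0.5, 0.2, 3.9]
width: 0.001
```

Emit:
play_rows:
  motion:
    - [0, 0, 0.002, 0, 0]
    - [0, 0, 0, 0, 0]

```text
time: 11.22
tool_pos: [0.5475, -0.1896, 0.0876]
tcp_rot: [-0.299, -3.103, 0.02]
wrist_force: [-1.7, 1.1, 5.5]
width: 0.002
```

Contact: 2.8 N at a reported z of about 0.092, so the finger end is about 20 mm above the reported TCP. Continuing to the latch.

Emit:
play_rows:
  motion:
    - [0, 0, 0.002, 0, 0]
    - [0, 0, 0, 0, 0]

```text
time: 11.48
tool_pos: [0.5475, -0.1896, 0.085]
tcp_rot: [-0.299, -3.103, 0.02]
wrist_force: [-0.6, 0.6, 4.2]
width: -0.002
```

Emit:
play_rows:
  motion:
    - [0, 0, 0.002, 0, 0]
    - [0, 0, 0, 0, 0]

```text
time: 11.72
tool_pos: [0.5474, -0.1896, 0.0828]
tcp_rot: [-0.299, -3.103, 0.02]
wrist_force: [-0.1, 1.0, 4.5]
width: 0.002
```

Emit:
play_rows:
  motion:
    - [0, 0, 0.001, 0, 0]
    - [0, 0, 0, 0, 0]

```text
time: 11.98
tool_pos: [0.5475, -0.1897, 0.0818]
tcp_rot: [-0.299, -3.103, 0.02]
wrist_force: [1.2, 1.8, 5.1]
width: 0.004
```

Emit:
play_rows:
  motion:
    - [0, 0, 0.001, 0, 0]
    - [0, 0, 0, 0, 0]

```text
time: 12.22
tool_pos: [0.5474, -0.1897, 0.0809]
tcp_rot: [-0.299, -3.103, 0.02]
wrist_force: [1.4, 1.6, 5.3]
width: 0.001
```

Emit:
play_rows:
  motion:
    - [0, 0, 0.001, 0, 0]
    - [0, 0, 0, 0, 0]

```text
time: 12.48
tool_pos: [0.5476, -0.1897, 0.0806]
tcp_rot: [-0.299, -3.103, 0.02]
wrist_force: [-0.6, 2.3, 8.0]
width: 0.002
```

Emit:
play_rows:
  motion:
    - [0, 0, 0.001, 0, 0]
    - [0, 0, 0, 0, 0]

```text
time: 12.72
tool_pos: [0.5476, -0.1897, 0.0805]
tcp_rot: [-0.299, -3.103, 0.02]
wrist_force: [-1.8, 3.3, 13.5]
width: -0.0
```

Emit:
play_rows:
  motion:
    - [0, 0, -0.01, 0, 0]
    - [0, 0, -0.03, 0, 0]
    - [0, 0, -0.03, 0, 0]

```text
time: 13.1
tool_pos: [0.5471, -0.1887, 0.1477]
tcp_rot: [-0.299, -3.098, 0.02]
wrist_force: [0.2, -0.4, -0.9]
width: 0.002
```

```bash
python3 - <<'E'
from h import *
shot('side','pics/b7.png')
im=cv2.imread('pics/b7.png').max(2);print(im[234:256,364:392:1])
E
python3 d.py
```

```text
[[201 203 202 201 204 203 189 157 144 139 130 117  96  78  82  94  95  95
  110 136 153 158 160 160 159 160 157 152]
 [184 184 184 186 191 196 184 150 127 115  98  88  83  74  78  79  78  79
   83 109 135 149 157 160 159 154 150 143]
 [161 161 160 159 168 177 169 133 100  87  76  75  71  69  75  75  74  75
   75  84  99 123 144 154 145 130 116 108]
 [156 150 150 148 149 146 141 119  91  77  75  67  68  69  71  71  72  72
   71  74  77  96 117 125 117  79  53  55]
 [153 153 144 138 134 133 126 123 105  90  74  65  60  59  54  56  56  57
   61  65  69  68  78  78  65  35  20  25]
 [152 149 140 129 129 131 132 128 116  95  69  49  33  27  26  26  27  31
   44  48  49  50  42  33  26  14  13  14]
 [150 142 135 130 131 134 132 124 100  75  50  25  21  20  14  12  13  15
   21  23  25  25  20  12  15  10  12  18]
 [145 137 133 134 132 133 126 103  70  38  27  14  20  17  19  13  15  10
   10  17   8  16   9   8  14   7  14  28]
 [136 135 134 133 133 130 114  80  39  19  15  19  16  16  18  15  12  16
    5  12  13   6  10  13  12  18  31  45]
 [131 133 136 135 131 125 101  57  22  19  21  
[... 914 characters left out ...]
  25  22  16  17  15  17  16  17  17  22  15  18
   14  14  17  17  29  48  69  72  72  70]
 [114  75  48  33  25  18  21  18  20  21  27  27  22  20  20  18  20  15
   19  21  29  41  55  63  76  79  76  77]
 [101  52  23  23  22  17  18  18  24  40  63  67  54  38  37  30  31  30
   37  49  64  68  79  86  94  98 101 102]
 [ 91  43  19  14  18  14  23  31  44  68  95 107  91  77  78  74  76  75
   77  84  98  93  99 110 123 124 124 123]
 [ 96  47  17  18  16  27  35  51  63  82 102 113 106 105 112 114 111 107
   97  98 113 112 121 127 131 130 129 130]]
t 13.15 p [ 0.5502 -0.1898  0.1529] F [ 1.1 -0.8  2.4] w 0.001 xang 168.98 z [-0.023 -0.012 -1.   ] q [-0.36  0.15  1.86 -0.02  1.16 -1.73]
```

The cap's lower edge dropped about 2.4 px and stayed there after I lifted off, so it is latched. Now I'll move beside the near ear (ear_a), on its -y side, and go down.

Emit:
play_rows:
  motion:
    - [0.021, -0.025, 0, 0, 0]
    - [0.021, -0.025, 0, 0, 0]
    - [0, 0, 0.04, 0, 0]
    - [0, 0, 0, 0, 0]

```text
time: 13.65
tool_pos: [0.4928, -0.229, 0.1063]
tcp_rot: [-0.299, -3.093, 0.015]
wrist_force: [-0.3, -0.5, -0.6]
width: -0.002
```

```bash
python3 d.py 0.499 -0.231 0.063
```

```text
t 13.65 p [ 0.4928 -0.229   0.1063] F [-0.3 -0.5 -0.6] w -0.002 xang 168.93 z [-0.035 -0.007 -0.999] q [-0.47  0.13  1.97 -0.02  1.07 -1.83]
tool shift [-0.0079 -0.0002  0.0431]
```

Emit:
play_rows:
  motion:
    - [-0.006, 0, 0.02, 0, 0]
    - [0, 0, 0.02, 0, 0]
    - [0, 0, 0, 0, 0]
    - [0, 0, 0, 0, 0]

```text
time: 14.15
tool_pos: [0.5027, -0.2321, 0.0708]
tcp_rot: [-0.298, -3.103, 0.021]
wrist_force: [0.0, -0.1, 1.1]
width: -0.006
```

```bash
python3 d.py 0.499 -0.231 0.063
```

```text
t 14.15 p [ 0.5027 -0.2321  0.0708] F [ 0.  -0.1  1.1] w -0.006 xang 169.0 z [-0.026 -0.011 -1.   ] q [-0.46  0.18  1.98 -0.03  1.   -1.83]
tool shift [0.0036 0.0005 0.0079]
```

Emit:
play_rows:
  motion:
    - [0.003, 0, 0.007, 0, 0]
    - [0, 0, 0, 0, 0]

```text
time: 14.4
tool_pos: [0.4983, -0.2313, 0.0632]
tcp_rot: [-0.299, -3.101, 0.02]
wrist_force: [-0.3, -0.9, -0.9]
width: 0.0
```

Emit:
play_rows:
  motion:
    - [0, 0.006, 0, 0, 0]
    - [0, 0.006, 0, 0, 0]
    - [0, 0.006, 0, 0, 0]
    - [0, 0, 0, 0, 0]

```text
time: 14.9
tool_pos: [0.5022, -0.2132, 0.0631]
tcp_rot: [-0.298, -3.102, 0.02]
wrist_force: [-0.0, 0.1, 0.5]
width: 0.002
```

```bash
python3 d.py 0.507 -0.198 0.063; python3 - <<'E'
from h import *
shot('side','pics/b8.png')
E
```

```text
t 14.9 p [ 0.5022 -0.2132  0.0631] F [-0.   0.1  0.5] w 0.002 xang 169.01 z [-0.026 -0.01  -1.   ] q [-0.43  0.17  2.01 -0.02  0.98 -1.8 ]
tool shift [-0.0018  0.0158 -0.0002]
```

Emit:
play_rows:
  motion:
    - [0, 0.006, 0, 0, 0]
    - [0, 0.006, 0, 0, 0]
    - [0, 0, 0, 0, 0]

```text
time: 15.32
tool_pos: [0.5045, -0.2015, 0.0628]
tcp_rot: [-0.298, -3.102, 0.02]
wrist_force: [-0.6, -1.2, -0.4]
width: -0.003
```

```bash
cat > ear.py <<'E'
import sys
from h import *
shot('side',sys.argv[1])
im=cv2.imread(sys.argv[1]).max(2).astype(float)
c=np.array([.546,-.189])
# darkness along the far ear's arc (r 36..44 mm) for latched and out heights
for nm,z in(('latched',.095),('out',.104)):
    r=[]
    for tw in np.arange(-.2,1.25,.1):
        a=.26-tw
        X=[[c[0]+q*np.cos(a),c[1]+q*np.sin(a),z-.003] for q in np.arange(.034,.046,.002)]
        p=proj('side',X).astype(np.float32)
        r.append(int(cv2.remap(im.astype(np.float32),p[:,0],p[:,1],cv2.INTER_LINEAR).mean()))
    print(nm,r)
E
python3 ear.py pics/e1.png; sed -i "s/^shot/if len(sys.argv)<3: shot/" ear.py; echo base; python3 ear.py pics/b7.png x;python3 ear.py pics/s0.png x; python3 d.py
```

```text
latched [175, 182, 178, 145, 76, 37, 35, 46, 71, 91, 110, 123, 130, 132, 132]
out [205, 209, 210, 210, 198, 157, 102, 76, 71, 76, 81, 92, 108, 118, 129]
base
latched [47, 17, 20, 54, 103, 128, 136, 141, 139, 130, 130, 128, 121, 113, 110]
out [139, 89, 59, 62, 83, 119, 141, 146, 147, 149, 138, 129, 130, 127, 117]
latched [17, 16, 63, 131, 151, 152, 149, 139, 126, 115, 116, 116, 116, 115, 117]
out [73, 25, 25, 73, 146, 179, 181, 176, 166, 149, 126, 114, 117, 117, 116]
t 15.375 p [ 0.5045 -0.2018  0.0629] F [ 0.6 -0.4 -0.3] w -0.001 xang 169.0 z [-0.026 -0.011 -1.   ] q [-0.41  0.17  2.01 -0.02  0.98 -1.78]
```

The ear is moving: twist is about 0.4 rad, still latched. Pushing on.

Emit:
play_rows:
  motion:
    - [0, 0.004, 0, 0, 0]
    - [0, 0.004, 0, 0, 0]
    - [0, 0.003, 0, 0, 0]
    - [0, 0, 0, 0, 0]

```text
time: 15.88
tool_pos: [0.5067, -0.1909, 0.0628]
tcp_rot: [-0.299, -3.102, 0.02]
wrist_force: [-0.8, -1.2, 0.2]
width: 0.003
```

```bash
python3 ear.py pics/e2.png; python3 d.py
```

```text
latched [175, 182, 185, 183, 180, 173, 143, 81, 36, 27, 30, 42, 65, 88, 113]
out [209, 210, 209, 211, 210, 208, 204, 195, 165, 99, 45, 31, 30, 37, 55]
t 15.925 p [ 0.5067 -0.1909  0.0627] F [-0.3 -0.2 -0.7] w 0.001 xang 168.98 z [-0.026 -0.01  -1.   ] q [-0.39  0.17  2.01 -0.02  0.98 -1.76]
```

Emit:
play_rows:
  motion:
    - [0, 0.003, 0, 0, 0]
    - [0, 0, 0, 0, 0]

```text
time: 16.18
tool_pos: [0.5072, -0.1882, 0.0627]
tcp_rot: [-0.299, -3.102, 0.021]
wrist_force: [-0.0, -0.9, -0.5]
width: 0.0
```

```bash
python3 ear.py pics/e3.png; python3 d.py
```

```text
latched [175, 182, 183, 183, 172, 146, 88, 36, 25, 23, 39, 64, 78, 82, 99]
out [208, 210, 210, 210, 209, 206, 200, 173, 108, 51, 32, 26, 38, 58, 71]
t 16.225 p [ 0.5071 -0.1883  0.0627] F [-0.1 -0.9 -0.4] w 0.001 xang 168.98 z [-0.026 -0.011 -1.   ] q [-0.39  0.17  2.01 -0.02  0.98 -1.75]
```

The ear's image moved back up although the push continued, so the button has sprung up (out, twist about 0.9). I'll retreat so it can turn back.

Emit:
play_rows:
  motion:
    - [0, -0.008, 0, 0, 0]
    - [0, -0.012, 0, 0, 0]
    - [0, -0.015, 0, 0, 0]
    - [0, -0.015, 0, 0, 0]
    - [0, 0, 0, 0, 0]

```text
time: 16.85
tool_pos: [0.4973, -0.2388, 0.0635]
tcp_rot: [-0.303, -3.102, 0.02]
wrist_force: [-0.7, 0.9, -0.6]
width: 0.001
```

```bash
python3 ear.py pics/e4.png; python3 d.py
```

```text
latched [14, 15, 66, 144, 169, 164, 153, 144, 129, 117, 117, 110, 102, 89, 82]
out [15, 16, 25, 81, 162, 200, 202, 196, 183, 165, 135, 119, 117, 107, 94]
t 16.9 p [ 0.4973 -0.2381  0.0634] F [ 0.3 -0.3 -0. ] w 0.003 xang 168.87 z [-0.026 -0.01  -1.   ] q [-0.48  0.18  1.99 -0.03  0.98 -1.84]
```

Emit:
play_rows:
  motion:
    - [0, 0, -0.04, 0, 0]
    - [0, 0, -0.05, 0, 0]
    - [0, 0, -0.04, 0, 0]
    - [0, 0, 0, 0, 0]

```text
time: 17.4
tool_pos: [0.5039, -0.2369, 0.1981]
tcp_rot: [-0.299, -3.11, 0.025]
wrist_force: [0.2, -0.6, 0.0]
width: 0.0
```

```bash
python3 ear.py pics/e5.png; python3 d.py .526 .171 .15; python3 - <<'E'
import cv2,numpy as np
a=cv2.imread('pics/e5.png').max(2)[244:254,372:384];b=cv2.imread('pics/s0.png').max(2)[244:254,372:384];c=cv2.imread('pics/b7.png').max(2)[244:254,372:384]
print([x.mean(1).round().astype(int).tolist() for x in(b,a,c)])
E
```

```text
latched [12, 14, 56, 118, 144, 150, 142, 135, 132, 131, 132, 132, 131, 132, 132]
out [58, 19, 25, 74, 144, 177, 187, 186, 173, 154, 133, 130, 132, 133, 131]
t 17.45 p [ 0.5023 -0.2362  0.1954] F [-0.3 -0.2 -0.1] w -0.001 xang 169.0 z [-0.023 -0.012 -1.   ] q [-0.47  0.06  1.87 -0.02  1.23 -1.84]
tool shift [0.0535 0.4049 0.0399]
[[20, 19, 18, 17, 16, 14, 18, 41, 75, 101], [14, 12, 13, 12, 10, 11, 19, 48, 85, 108], [20, 22, 22, 21, 23, 22, 19, 16, 21, 42]]
```

The stop button is out and turned back: its row profile equals the starting picture, not the latched one. Now to the start button.

Emit:
play_rows:
  motion:
    - [0.0067, 0.0506, 0, 0, 0]
    - [0.0067, 0.0506, 0, 0, 0]
    - [0.0067, 0.0506, 0, 0, 0]
    - [0.0067, 0.0506, 0, 0, 0]
    - [0.0067, 0.0506, 0, 0, 0]

```text
time: 18.08
tool_pos: [0.5147, 0.0205, 0.188]
tcp_rot: [-0.299, -3.098, 0.021]
wrist_force: [0.4, 0.1, -0.5]
width: 0.003
```

Emit:
play_rows:
  motion:
    - [0.0067, 0.0506, 0, 0, 0]
    - [0.0067, 0.0506, 0, 0, 0]
    - [0.0067, 0.0506, 0, 0, 0]
    - [0, 0, 0.05, 0, 0]
    - [0, 0, 0, 0, 0]

```text
time: 18.7
tool_pos: [0.5186, 0.1704, 0.1323]
tcp_rot: [-0.295, -3.09, 0.028]
wrist_force: [0.6, -0.3, -0.9]
width: -0.002
```

```bash
python3 d.py .526 .171 .08
```

```text
t 18.7 p [0.5186 0.1704 0.1323] F [ 0.6 -0.3 -0.9] w -0.002 xang 169.05 z [-0.039 -0.014 -0.999] q [ 0.27  0.11  1.93 -0.    1.14 -1.1 ]
tool shift [-0.009   0.0031  0.0519]
```

Emit:
play_rows:
  motion:
    - [-0.007, 0.002, 0.03, 0, 0]
    - [0, 0, 0.015, 0, 0]
    - [0, 0, 0, 0, 0]
    - [0, 0, 0, 0, 0]

```text
time: 19.2
tool_pos: [0.5309, 0.171, 0.0944]
tcp_rot: [-0.3, -3.103, 0.02]
wrist_force: [-0.3, 0.6, -0.6]
width: -0.0
```

```bash
python3 d.py .526 .171 .0716
```

```text
t 19.2 p [0.5309 0.171  0.0944] F [-0.3  0.6 -0.6] w -0.0 xang 168.94 z [-0.025 -0.01  -1.   ] q [ 0.27  0.16  1.95 -0.    1.05 -1.11]
tool shift [ 0.0043 -0.0006  0.0229]
```

Emit:
play_rows:
  motion:
    - [0.004, 0, 0.01, 0, 0]
    - [0, 0, 0.008, 0, 0]
    - [0, 0, 0.003, 0, 0]
    - [0, 0, 0, 0, 0]

```text
time: 19.7
tool_pos: [0.5254, 0.1717, 0.0721]
tcp_rot: [-0.299, -3.101, 0.021]
wrist_force: [-0.9, -0.5, 0.9]
width: 0.001
```

Emit:
play_rows:
  motion:
    - [0, 0, 0.002, 0, 0]
    - [0, 0, 0, 0, 0]

```text
time: 19.95
tool_pos: [0.5261, 0.1718, 0.0706]
tcp_rot: [-0.299, -3.102, 0.02]
wrist_force: [-1.1, -0.3, 2.3]
width: -0.001
```

Emit:
play_rows:
  motion:
    - [0, 0, 0.002, 0, 0]
    - [0, 0, 0, 0, 0]

```text
time: 20.2
tool_pos: [0.526, 0.1718, 0.0686]
tcp_rot: [-0.299, -3.102, 0.02]
wrist_force: [-0.9, 0.1, 3.1]
width: -0.003
```

Emit:
play_rows:
  motion:
    - [0, 0, 0.0015, 0, 0]
    - [0, 0, 0, 0, 0]

```text
time: 20.45
tool_pos: [0.5261, 0.1718, 0.0671]
tcp_rot: [-0.299, -3.102, 0.02]
wrist_force: [-1.7, -0.4, 5.0]
width: -0.005
```

Emit:
play_rows:
  motion:
    - [0, 0, 0.0015, 0, 0]
    - [0, 0, 0, 0, 0]

```text
time: 20.7
tool_pos: [0.5261, 0.1718, 0.0659]
tcp_rot: [-0.299, -3.103, 0.02]
wrist_force: [-1.1, -0.6, 6.8]
width: 0.005
```

Emit:
play_rows:
  motion:
    - [0, 0, 0.001, 0, 0]
    - [0, 0, 0, 0, 0]

```text
time: 20.95
tool_pos: [0.5262, 0.1718, 0.0658]
tcp_rot: [-0.299, -3.103, 0.02]
wrist_force: [-3.6, 0.1, 11.2]
width: 0.003
```

The start button is on its hard stop (z no longer changes, 11 N). I'll lift off and check both buttons.

Emit:
play_rows:
  motion:
    - [0, 0, -0.02, 0, 0]
    - [0, 0, -0.04, 0, 0]
    - [0, 0, -0.05, 0, 0]
    - [0, 0, -0.03, 0, 0]
    - [0, 0, 0, 0, 0]

```text
time: 21.58
tool_pos: [0.5315, 0.1736, 0.2071]
tcp_rot: [-0.3, -3.107, 0.017]
wrist_force: [0.5, 0.5, -0.3]
width: -0.002
```

Emit:
play_rows:
  motion:
    - [0, 0, 0, 0, 0]
    - [0, 0, 0, 0, 0]

```text
time: 21.82
tool_pos: [0.528, 0.1727, 0.2019]
tcp_rot: [-0.299, -3.098, 0.023]
wrist_force: [0.3, 0.5, -0.3]
width: -0.005
```

```bash
python3 d.py; python3 ear.py pics/f.png; python3 - <<'E'
import cv2
a=cv2.imread('pics/f.png');b=cv2.imread('pics/s0.png')
c=lambda im,x,y,w:cv2.convertScaleAbs(cv2.resize(im[y-w:y+w,x-w:x+w],(300,300),interpolation=cv2.INTER_CUBIC),alpha=1.8)
cv2.imwrite('pics/c9.png',cv2.vconcat([cv2.hconcat([c(b,320,172,22),c(b,379,245,30)]),cv2.hconcat([c(a,320,172,22),c(a,379,245,30)])]))
E
```

```text
t 21.825 p [0.528  0.1727 0.2019] F [ 0.3  0.5 -0.3] w -0.005 xang 168.97 z [-0.03  -0.012 -0.999] q [ 0.27  0.07  1.85 -0.    1.26 -1.1 ]
latched [18, 18, 65, 132, 154, 154, 151, 143, 128, 117, 118, 119, 117, 116, 118]
out [73, 26, 27, 76, 148, 181, 183, 178, 169, 153, 128, 116, 118, 119, 117]
```

View pics/c9.png

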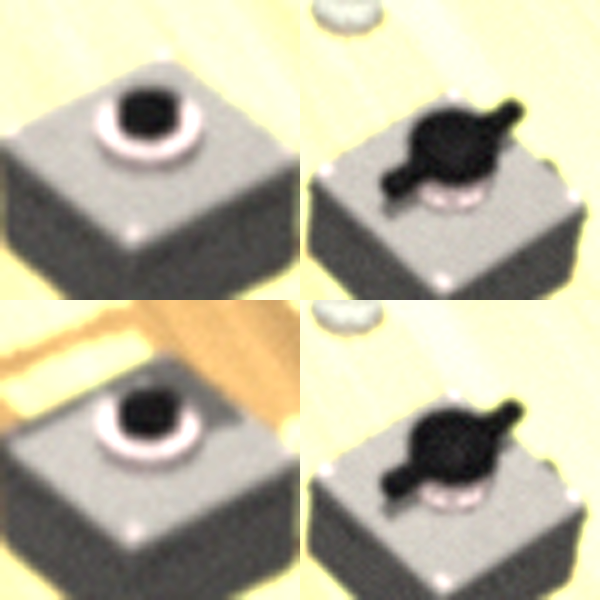

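The pairs before (top) and after (bottom) are identical: the start button is out at (148,112)/(148,412), and the stop cap and ears are at the same crop positions. Handing in.

```bash
python3 -c "
from workcell import finish_job; print(finish_job())"
```

```text
the job is handed in; nothing more can be done
None
```

The stop check is done and handed in at about 22 s of the 58 s allowed; the hand-in call gives no verdict.

- **Stop button:** I pressed it until it latched, with a peak measured force of about 14 N. I then pushed ear_a clockwise to about 0.9 rad by camera estimate until the button sprang up, and backed off so it could turn back.
- **Start button:** I pressed it to its hard stop, with about 11 N measured, and released it.

**Last checks:** The side camera shows both buttons matching their starting pictures: out, and the stop turned back. The wrist force was near zero, with the fingers about 130 mm above the start button. I steered clear of the bystanders and felt no unexpected contact, but I did not measure their positions afterwards.

**What disagreed:**
- The real finger end was about 20 mm above the reported TCP. I found the height by contact force instead.
- My first reading of the offset, a rotated base, was wrong: a finger knuckle was hiding the tip in the picture.
- During the detour to find the offset, the last joint briefly reached its -2.55 rad limit. I saw no error, but the tool stayed tilted by about 1.5° afterwards.

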